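Hook the earthing link under the earth post's cap

ROBOT

A 6-joint arm with a two-finger parallel gripper is mounted at the origin on the work surface. World frame = base frame: x ahead of the robot, y to its left, z up, the work surface at z = 0. Lengths are in m, angles in degrees, forces in N, time in s.
With the tool pointing down it reaches from about 0.425 to 1.125 m from the base axis. Payload 14.9 kg.
Tool frame: the origin (TCP) lies at the very end of the fingers, on their centre line; the grasp point (between the pads) lies 19 mm behind it; z points along the fingers, y is the line along which they close (so a half turn about z gives the same grasp; the last joint's range is limited). The gripper opens to 91 mm and grips with 3 to 60 N. Pads are 32 mm wide; open, the fingers measure 118 mm over their backs; the gripper's body (76 mm by 178 mm) begins 60 mm behind the grasp point.
Start: joints at [-67.798, 21.709, 99.362, -0, 58.929, -1.908], TCP at [0.286, -0.639, 0.214] pointing down, gripper open.
Joint ranges: [-158.91, 158.91], [-42.39, 125.64], [0.06, 152.35], [-60.88, 240.88], [17.5, 164.5], [-176.32, 176.32]. Speed limits (degrees/s): [108.29, 108.29, 136.94, 180, 180, 180].

INTERFACE

Orientations are given as [roll, pitch, yaw] about the fixed x, y, z axes, in that order (R = Rz(yaw) Ry(pitch) Rx(roll)).
In Python, from workcell import bot gives the robot as it stands.
- The arm moves only by the tool drive_tool, never from a script. Its argument "targets" is a list of rows, each an object with "linear": the shift along the tool's x, y, z in m, a list of three; "dr": the turn, a rotation vector about the tool's x, y, z in rad, a list of three. A call has 1 to 10 rows; each row shifts and turns the commanded pose from where the row before left it, along the tool's axes as they then stand; what a row does not reach is not made up. A row lasts 1/8 s, in which the tool goes at most 62.5 mm and 10.7 degrees, less where a joint would pass 70% of its speed; a pose out of reach is approached as far as the arm can. A call with a gripper value outside its range is refused whole. "jaw" is the closure, from -1 (fully open) to 1 (shut), so that 0 is half open, set as the call begins (left out, the last holds). The fingers move at their own pace and stop on an object; "newtons" is the grip in N (left out, the last holds). Time passes only in rows, so rows that do not move let the fingers close. It gives the time, the measured TCP pose, the force, the opening and the grip force at its end, in the units of the state.
- bot.observe(): the state, without advancing time (a new reading comes with each control period).
- bot.get_image(name): name is "side" or "top" or "wrist"; returns the picture (480x640x3 uint8, red, green, blue); there is no depth.
- bot.camera_info(name): a dict with "mtx" (3x3 intrinsics, pixels), "k1" (the pictures are not rectified: a ray, as slopes to the right and down, at radius r is drawn at 1 + k1 r^2 times it, then the intrinsics apply), "rvec" (rotation vector, rad) and "tvec" (3), from world to camera coordinates, as OpenCV has them; the wrist camera has in their place "mount" (4x4, takes a point from camera to tool coordinates, whose origin is the TCP and whose axes are the flange's). Camera axes: x right, y down, z forward; pixel columns grow to the right and rows downward; lengths in m; the calibration is good to about 2 mm. A picture is of the moment at which its call begins: read the wrist's pose just before it. camera_info takes no time and is no camera call.
- bot.hand_in(): hands the job in; it is judged then, once.
The state is a dict: "time_s": time; "qpos": joint angles; "qd": joint speeds; "tau": joint torques, N m; "position": TCP position; "eef_rot": TCP orientation; "force": force on the tool from outside, world axes, zero at the start; "wrist_torque": the same for the moment, N m; "grip_width": finger opening in m; "gripper_force": force on a finger pad.
Only numpy, scipy, OpenCV 4.12 (cv2) and the standard library are available. Lean on these libraries where they do the work, as an engineer would, in place of code of your own. Each camera call takes 0.05 s, during which the arm holds its last target. There are 200 camera calls.

TASK

Make the bench safe: take the copper link by its orange grip and hook its oblong eye over the wide brass cap of the post with the green base (tilt it to get past the cap), then lay it level so that it rests flat on the green base under the cap and cannot lift off, and let go. Leave the steel link with the black grip where it lies.

Things in the scene. Friction and masses are not known exactly. Their poses are not given: they have to be found in the camera images.
- link: Loose copper link, 0.26 kg, flat 5 mm plate. Oblong eye 44 mm (x) by 84 mm (y), corners cut 12 mm, in 14 mm wide rails; tab out to x=+118 mm with an upright orange grip block 16 (x) by 44 (y) mm, z 5 to 51 mm, centred at x=+84, y=0. Origin: eye's centre, underside; x to the grip, z up. Grip starts pointing back along -x, within 20 deg. Mass centre near x=+29 mm.
- earth_post: Fixed post, GREEN base disc 130 mm wide, 25 mm high; brass neck 10 mm thick, z 25 to 55; round brass cap 52 mm wide, rim z 55 to 59, domed to 65 mm. Origin: bench, post's axis. A level eye cannot pass the cap. Tilted 35-40 deg about the link's y, rail far from the grip low and slid under the cap to the neck, it clears as the grip side swings down. Any heading of the link will do.
- live_post: Fixed post of exactly the same shape with a RED base: not the one to use. Origin as for the green one, which stands beside it, axes at least 160 mm apart.
- spare_link: Loose steel link with a BLACK grip, same outline, grip and origin as the copper link, but its plate is closed except for a 24 mm round hole: does not fit; leave it where it lies.

How it is judged (in metres and radians):
At the end, for the whole second after the job is handed in: The copper link lies level (within 8.5 degrees, grip upwards) and still on the green base, released: its eye's centre is within 45 mm of the post's axis and its underside 15 to 35 mm above the bench (25 mm when flat on the base), so that the cap is above the plate and holds it down (horizontal distance between link and earth_post below 0.045 m and z of link in the frame of earth_post between 0.015 and 0.035 m and angle between link's own z axis and vertical below 0.15 rad and linear speed of link below 0.02 m/s); the robot touches nothing.
It fails at once if the steel link is moved by more than 30 mm (distance of spare_link from where it was at the start of the episode above 0.03 m).
It also fails if it takes over 51 s, if anything falls off the work surface, if the arm or the gripper's body presses on something with over 40 N, if the wrist force passes 120 N, or if a joint passes its speed limit or range.

## Working session

There is one attempt and no reset: what is moved stays moved. The work goes in short steps, Python scripts to look and compute and a tool call to move; the robot and the scene stay as the last step left them, time stands still between calls to the robot, and variables do not carry over. Pictures are saved under pics/ and viewed, at most 10 in all, crops included, and the job is handed in when it is done.

Besides the shell and the picture viewer there is one more tool, called after "Emit:" as name([rows], argument=value, ...), one row to a line, values as JSON. drive_tool: Moves the arm, as the interface text tells. Its arguments: {"type":"object","properties":{"targets":{"type":"array"},"jaw":{"type":"number"},"newtons":{"type":"number"}},"required":["targets"]}

```bash
mkdir -p pics
python3 - <<'E'
from workcell import bot
import cv2,numpy as np
for n in("top","side"):
    im=bot.get_image(n); cv2.imwrite(f"pics/{n}0.png",im[:,:,::-1])
    print(n,bot.camera_info(n))
print(bot.camera_info("wrist")); print(bot.observe())
E
```

```text
top {'mtx': array([[471.22478805,   0.        , 314.05912825],
       [  0.        , 471.22478805, 239.95135472],
       [  0.        ,   0.        ,   1.        ]]), 'k1': 0.03185003296947314, 'rvec': array([ 2.16563528, -2.19892957,  0.11162207]), 'tvec': array([-0.04764626,  0.54697016,  1.03458903])}
side {'mtx': array([[571.5644155 ,   0.        , 328.53016184],
       [  0.        , 571.5644155 , 247.33615633],
       [  0.        ,   0.        ,   1.        ]]), 'k1': 0.05277689288012055, 'rvec': array([ 0.42873442, -2.78679473,  1.06701327]), 'tvec': array([0.52974298, 0.15474128, 0.93394544])}
{'mtx': array([[373.75333262,   0.        , 315.65402321],
       [  0.        , 373.75333262, 238.82286683],
       [  0.        ,   0.        ,   1.        ]]), 'k1': -0.07027847617866438, 'mount': array([[ 6.35648978e-04, -9.68725648e-01, -2.48133461e-01,
         7.11170939e-02],
       [ 9.99999672e-01,  4.90996956e-04,  6.44844208e-04,
        -1.38617537e-03],
       [-5.02844349e-04, -2.48133789e-01,  9.68725642e-01,
        -1.71164502e-01],
       [ 0.00000000e+00,  0.00000000e+00,  0.00000000e+00,
         1.00000000e+00]])}
{'time_s': 0.1, 'qpos': array([-6.77986911e+01,  2.17359020e+01,  9.93920759e+01,  1.50606703e-04,
        5.89300336e+01, -1.90757081e+00]), 'qd': array([ 0.03188187, -0.02653565, -0.12702924, -0.00399779, -0.07052098,
        0.07777688]), 'tau': array([ 4.86118024e-04, -7.65040183e+01, -4.35282719e+01,  6.52651093e-02,
        3.98110156e-02,  2.05898232e-06]), 'position': array([ 0.28579331, -0.63860507,  0.21335069]), 'eef_rot': array([-1.79942025e+02, -2.05989285e-03,  2.41088008e+01]), 'force': array([-0.71080229,  0.57054399, -0.30630689]), 'wrist_torque': array([-0.01283522,  0.02433517,  0.0467855 ]), 'gripper_force': 0.0, 'grip_width': 0.09123210770188453}
```

View pics/top0.png

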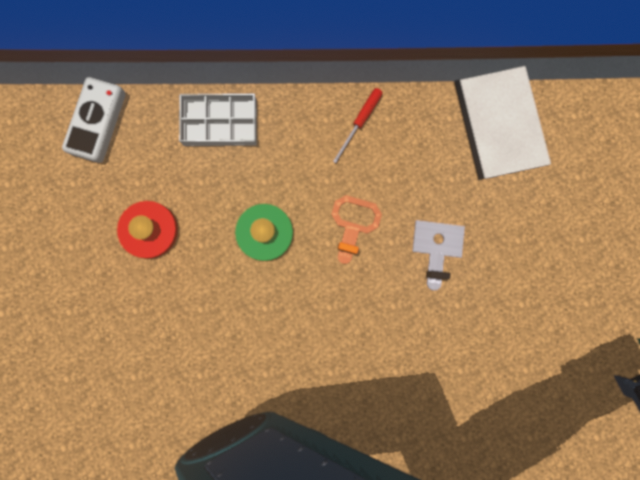

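View pics/side0.png

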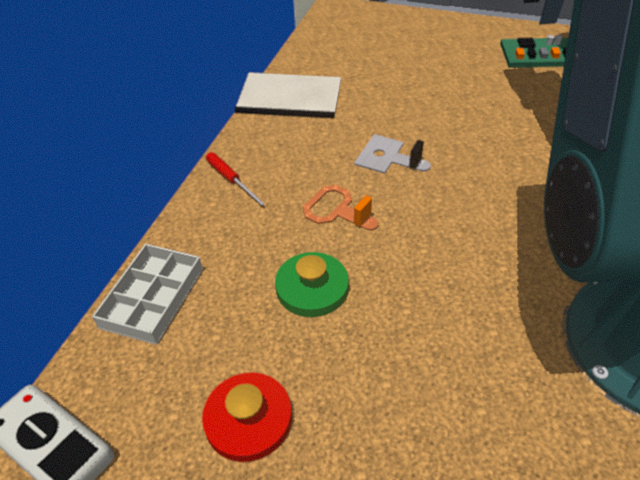

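The top view shows the green post's cap at (262,231), the copper eye at (357,214) with its orange grip at (348,248), and the steel link at (438,240). The red post's cap is at (140,228). The side view agrees: green cap (311,266), copper grip (363,210).

```bash
cat > h.py <<'E'
import cv2,numpy as np
from scipy.spatial.transform import Rotation as Ro
from workcell import bot
def cam(n,st=None):
    c=bot.camera_info(n)
    if n=="wrist":
        T=np.eye(4);T[:3,:3]=Ro.from_euler('xyz',st["eef_rot"],degrees=True).as_matrix();T[:3,3]=st["position"]
        W=np.linalg.inv(T@c["mount"]);R,t=W[:3,:3],W[:3,3]
    else: R,t=cv2.Rodrigues(c["rvec"])[0],c["tvec"]
    return c["mtx"],np.array([c["k1"],0,0,0.]),R,t
def proj(C,P): return cv2.projectPoints(np.float64(P).reshape(-1,3),cv2.Rodrigues(C[2])[0],C[3],C[0],C[1])[0][:,0]
def ray(C,uv):
    n=cv2.undistortPoints(np.float64(uv).reshape(-1,1,2),C[0],C[1])[:,0]
    return -C[2].T@C[3],np.c_[n,np.ones(len(n))]@C[2]
def atz(C,uv,z):
    o,d=ray(C,uv); return o+d*((z-o[2])/d[:,2])[:,None]
def big(m):
    n,l,s,c=cv2.connectedComponentsWithStats(m.astype(np.uint8)); k=1+np.argmax(s[1:,4]); return l==k,c[k],s[k]
E
python3 - <<'E'
from h import *
for n,roi in(("top",(325,185,390,270)),("side",(295,180,385,235))):
    im=cv2.imread(f"pics/{n}0.png"); C=cam(n)
    hsv=cv2.cvtColor(im,cv2.COLOR_BGR2HSV); H,S,V=[hsv[...,i].astype(int) for i in range(3)]
    g,c,s=big((H>45)&(H<80)&(S>140)&(V>60)); 
    hull=cv2.convexHull(np.argwhere(g)[:,::-1].astype(np.int32)); e=cv2.fitEllipse(hull); 
    print(n,"base",e[0],atz(C,e[0],.0125 if n=="side" else .02), s)
    x0,y0,x1,y1=roi; m=np.zeros_like(g); m[y0:y1,x0:x1]=1
    o,co,so=big(m&(H<14)&(S>215)&(V>120)); print("grip",co,so,atz(C,co,.028))
    k=m&(H<12)&(S>120)&(V>170)
    cs,hi=cv2.findContours(k.astype(np.uint8),cv2.RETR_CCOMP,cv2.CHAIN_APPROX_NONE)
    for q,h in zip(cs,hi[0]):
        if h[3]>=0 and cv2.contourArea(q)>50:
            M=cv2.moments(q);u=(M['m10']/M['m00'],M['m01']/M['m00']);print("hole",u,cv2.contourArea(q),atz(C,u,.003))
    x=im[y0:y1,x0:x1]; cv2.imwrite(f"pics/{n}c.png",np.hstack([cv2.resize(a,None,fx=4,fy=4,interpolation=0) for a in (x,cv2.cvtColor((o|k)[y0:y1,x0:x1].astype(np.uint8)*120+o[y0:y1,x0:x1].astype(np.uint8)*120,cv2.COLOR_GRAY2BGR))]))
    print("capcentre z.06", atz(C,(262,231) if n=="top" else (311,266),.06))
E
```

```text
Traceback (most recent call last):
  File "h.py", line 18, in big
    n,l,s,c=cv2.connectedComponentsWithStats(m.astype(np.uint8)); k=1+np.argmax(s[1:,4]); return l==k,c[k],s[k]
                                                                      ~~~~~~~~~^^^^^^^^^
ValueError: attempt to get argmax of an empty sequence
```

Run:
```python
from h import *
for n,ps in(("top",[(245,245),(348,248),(338,222),(355,205),(350,232),(400,300)]),("side",[(290,295),(363,210),(340,213),(310,212),(375,226)])):
    im=cv2.imread(f"pics/{n}0.png"); hsv=cv2.cvtColor(im,cv2.COLOR_BGR2HSV)
    print(n,[(p,hsv[p[1],p[0]].tolist()) for p in ps])
```

```text
top [((245, 245), [62, 128, 158]), ((348, 248), [14, 206, 239]), ((338, 222), [10, 151, 221]), ((355, 205), [15, 131, 191]), ((350, 232), [10, 153, 223]), ((400, 300), [16, 126, 198])]
side [((290, 295), [64, 169, 142]), ((363, 210), [12, 193, 120]), ((340, 213), [11, 172, 216]), ((310, 212), [11, 167, 223]), ((375, 226), [10, 164, 199])]
```

Run:
```python
from h import *
for n,roi in(("top",(325,185,390,270)),("side",(295,180,385,235))):
    im=cv2.imread(f"pics/{n}0.png"); C=cam(n)
    hsv=cv2.cvtColor(im,cv2.COLOR_BGR2HSV); H,S,V=[hsv[...,i].astype(int) for i in range(3)]
    m=np.zeros(H.shape,bool); m[200:330,225:355]=1
    g,c,s=big(m&(H>45)&(H<80)&(S>90)&(V>60)); 
    hull=cv2.convexHull(np.argwhere(g)[:,::-1].astype(np.int32)); e=cv2.fitEllipse(hull); 
    print(n,"base",e,atz(C,e[0],.0125 if n=="side" else .02))
    x0,y0,x1,y1=roi; m=np.zeros_like(g); m[y0:y1,x0:x1]=1
    o,co,so=big(m&(H<19)&(S>184)); print("grip",co,so,atz(C,co,.028))
    k=m&(H<14)&(S>135)&(V>100)
    cs,hi=cv2.findContours(k.astype(np.uint8),cv2.RETR_CCOMP,cv2.CHAIN_APPROX_NONE)
    for q,h in zip(cs,hi[0]):
        if h[3]>=0 and cv2.contourArea(q)>50:
            M=cv2.moments(q);u=(M['m10']/M['m00'],M['m01']/M['m00']);print("hole",u,cv2.contourArea(q),atz(C,u,.003))
    cc=(262,231) if n=="top" else (311,266)
    m[:]=0; m[cc[1]-25:cc[1]+25,cc[0]-30:cc[0]+30]=1
    b,cb,sb=big(m&(H>12)&(H<28)&(S>150)); print("cap",cb,sb,atz(C,cb,.059))
```

```text
top base ((263.70135498046875, 231.95452880859375), (55.88514709472656, 56.925785064697266), 100.22758483886719) [[0.56638029 0.05732493 0.02      ]]
grip [347.88405797 247.73188406] [338 243  20  11 138] [[ 0.52728017 -0.13139267  0.028     ]]
hole (347.95512820512823, 247.23076923076923) 78.0 [[ 0.53021005 -0.13372897  0.003     ]]
hole (356.2600762527233, 213.87935729847493) 612.0 [[ 0.60705457 -0.15460589  0.003     ]]
cap [262.248 229.96 ] [252 220  22  21 375] [[0.56659049 0.05682954 0.059     ]]
side base ((311.5936584472656, 283.78289794921875), (64.2312240600586, 73.72193908691406), 85.84024047851562) [[0.56901683 0.05859653 0.0125    ]]
grip [362.15463918 210.26030928] [354 195  18  31 388] [[ 0.52970515 -0.13102919  0.028     ]]
hole (326.84322541966424, 203.48621103117506) 556.0 [[ 0.60985222 -0.15411978  0.003     ]]
cap [310.66086957 267.28695652] [296 256  30  25 575] [[0.56849689 0.05948451 0.059     ]]
```

Both cameras agree to about 2–3 mm. The post is at (0.5675, 0.058), the grip at (0.528, -0.131) and the eye at (0.608, -0.154). Eye to grip measures 83 mm against the 84 mm given. I'll move above the grip.

Emit:
drive_tool([
  {"linear": [0.0428, -0.0365, 0], "dr": [0, 0, 0]},
  {"linear": [0.0428, -0.0365, 0], "dr": [0, 0, 0]},
  {"linear": [0.0428, -0.0365, 0], "dr": [0, 0, 0]},
  {"linear": [0.0428, -0.0365, 0], "dr": [0, 0, 0]},
  {"linear": [0.0428, -0.0365, 0], "dr": [0, 0, 0]},
  {"linear": [0.0428, -0.0365, 0], "dr": [0, 0, 0]},
  {"linear": [0.0428, -0.0365, 0], "dr": [0, 0, 0]},
  {"linear": [0.0428, -0.0365, 0], "dr": [0, 0, 0]},
  {"linear": [0.0428, -0.0365, 0], "dr": [0, 0, 0]},
  {"linear": [0.0428, -0.0365, 0], "dr": [0, 0, 0]},
], jaw=-1, newtons=40)

```text
time_s: 1.35
position: [0.5279, -0.1291, 0.2139]
eef_rot: [180.0, -0.0, 24.1]
force: [1.5, -0.4, -0.3]
grip_width: 0.0914
gripper_force: 0.0
```

Emit:
drive_tool([
  {"linear": [0, 0, 0], "dr": [0, 0, -0.1437]},
  {"linear": [0, 0, 0], "dr": [0, 0, -0.1437]},
  {"linear": [0, 0, 0], "dr": [0, 0, -0.1437]},
  {"linear": [0, 0, 0], "dr": [0, 0, -0.1437]},
  {"linear": [0, 0, 0], "dr": [0, 0, -0.1437]},
  {"linear": [0, 0, 0], "dr": [0, 0, -0.1437]},
  {"linear": [0, 0, 0], "dr": [0, 0, 0]},
])

```text
time_s: 2.22
position: [0.5273, -0.1309, 0.2138]
eef_rot: [-180.0, 0.0, 73.5]
force: [-0.1, -0.6, -0.2]
grip_width: 0.0912
gripper_force: 0.0
```

Run:
```python
from h import *
st=bot.observe(); im=bot.get_image("wrist"); print(st["time_s"],st["position"],st["eef_rot"],st["qpos"])
np.save("w1.npy",np.r_[st["position"],st["eef_rot"]])
C=cam("wrist",st); im=im[:,:,::-1].copy(); cv2.imwrite("pics/w1raw.png",im)
a=np.radians(163.5);c,s=np.cos(a),np.sin(a);e=np.array([.608,-.154,0])
L=lambda P:(np.array(P)@np.array([[c,s,0],[-s,c,0],[0,0,1]])+e)
def dr(P,col): cv2.polylines(im,[np.int32(proj(C,L(P)))],True,col,1)
dr([(-22,-30,5),(-10,-42,5),(10,-42,5),(22,-30,5),(22,30,5),(10,42,5),(-10,42,5),(-22,30,5)]*np.array(.001),(255,0,0))
dr([(76,-22,51),(92,-22,51),(92,22,51),(76,22,51)]*np.array(.001),(255,0,0))
cv2.imwrite("pics/w1.png",im)
```

```text
2.225 [ 0.52734809 -0.13091959  0.21376047] [-1.79979221e+02  2.12339993e-04  7.34601711e+01] [-1.64000001e+01  7.61647235e+00  1.17532404e+02 -1.97620821e-04
  5.48719040e+01  1.39942599e-01]
```

View pics/w1.png

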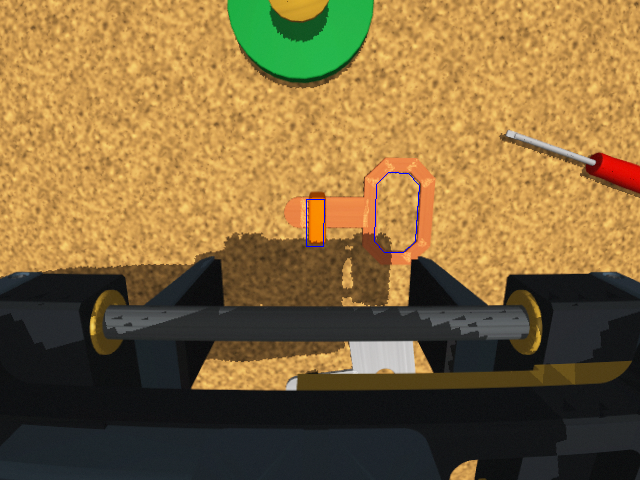

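The overlay of the estimated pose matches the grip (307–324, 195–246) and the eye (375–420, 172–253) to within a pixel or two. I'll descend with the jaw half open and grip.

Emit:
drive_tool([
  {"linear": [0, 0, 0.04], "dr": [0, 0, 0]},
  {"linear": [0, 0, 0.04], "dr": [0, 0, 0]},
  {"linear": [0, 0, 0.04], "dr": [0, 0, 0]},
  {"linear": [0, 0, 0.04], "dr": [0, 0, 0]},
  {"linear": [0, 0, 0.02], "dr": [0, 0, 0]},
  {"linear": [0, 0, 0.02], "dr": [0, 0, 0]},
  {"linear": [0, 0, 0], "dr": [0, 0, 0]},
], jaw=-0.1)

```text
time_s: 3.15
position: [0.527, -0.1308, 0.0133]
eef_rot: [-179.9, -0.0, 73.4]
force: [0.4, -0.2, 0.2]
grip_width: 0.0501
gripper_force: 0.0
```

Emit:
drive_tool([
  {"linear": [0, 0, 0], "dr": [0, 0, 0]},
  {"linear": [0, 0, 0], "dr": [0, 0, 0]},
  {"linear": [0, 0, 0], "dr": [0, 0, 0]},
  {"linear": [0, 0, 0], "dr": [0, 0, 0]},
  {"linear": [0, 0, 0], "dr": [0, 0, 0]},
  {"linear": [0, 0, 0], "dr": [0, 0, 0]},
], jaw=1, newtons=40)

```text
time_s: 3.9
position: [0.5278, -0.131, 0.0144]
eef_rot: [180.0, -0.0, 73.5]
force: [-1.0, 0.7, 8.2]
grip_width: 0.0156
gripper_force: 40.0
```

```bash
cat > plan.py <<'E'
import numpy as np,heapq
g=lambda a,b,s=2:np.arange(a,b+.01,s)
X,Y=np.meshgrid(g(-36,118,2),g(-56,56,2)); X,Y=X.ravel(),Y.ravel()
oct_=lambda x,y,a,b,c:(abs(x)<a)&(abs(y)<b)&(abs(x)+abs(y)<a+b-c)
k=(oct_(X,Y,36.1,56.1,18)&~oct_(X,Y,22,42,12))|((X>36)&(abs(Y)<13))
P=[np.c_[X[k],Y[k],0*X[k]+z] for z in(0,2.5,5)]
box=lambda *r:np.stack(np.meshgrid(*[np.linspace(a,b,max(2,int((b-a)/6)+1)) for a,b in r]),-1).reshape(-1,3)
P+=[box((62,106),(-22,22),(14,93)),box((-5,173),(-38,38),(93,150))]
P=np.vstack(P)
def cyl(r,z,R,a,b):
    d=np.c_[r-R,np.maximum(z-b,a-z)]; return np.hypot(*np.maximum(d,0).T)+np.minimum(d.max(1),0)
def clear(u,z,t):  # eye centre (underside) u along heading, z height mm, tilt deg
    c,s=np.cos(np.radians(t)),np.sin(np.radians(t))
    x=u+P[:,0]*c-P[:,2]*s; h=z+P[:,0]*s+P[:,2]*c; r=np.hypot(x,P[:,1])
    return min(cyl(r,h,5,20,60).min(),cyl(r,h,26,55,59).min(),cyl(r,h,13,59,64.5).min(),cyl(r,h,65,-50,25).min(),h.min())
if __name__=="__main__":
    U=np.arange(-60,31,3);Z=np.arange(26,141,3);T=np.arange(0,51,5)
    C=np.array([[[clear(u,z,t) for t in T] for z in Z] for u in U])
    st=(list(U).index(-30),len(Z)-2,8); 
    goals={(i,0,0):1 for i in range(len(U)) if abs(U[i])<13}
    D={st:0};pr={};q=[(0,st)]
    while q:
        d,n=heapq.heappop(q)
        if n in goals: break
        if d>D[n]: continue
        for dd in np.ndindex(3,3,3):
            m=tuple(np.array(n)+dd-1)
            if min(m)<0 or m[0]>=len(U) or m[1]>=len(Z) or m[2]>=len(T): continue
            c=C[m]
            if c<=0.8: continue
            if m[1]==0: c=max(c,2)
            e=d+(1+20/c**2)*np.linalg.norm(np.array(dd)-1)
            if e<D.get(m,1e9): D[m]=e;pr[m]=n;heapq.heappush(q,(e,m))
    path=[n]
    while path[-1]!=st: path.append(pr[path[-1]])
    for n in path[::-1]: print(U[n[0]],Z[n[1]],T[n[2]],round(C[n],1))
E
python3 plan.py
```

```text
-30 137 40 63.3
-30 134 40 60.7
-30 131 40 58.2
-30 128 40 55.7
-30 125 40 53.2
-30 122 40 50.9
-30 119 40 48.5
-30 116 40 46.2
-30 113 40 43.9
-30 110 40 41.6
-30 107 40 39.3
-30 104 40 37.0
-30 101 40 34.7
-30 98 40 32.4
-30 95 40 30.2
-30 92 40 28.1
-30 89 40 26.2
-30 86 40 24.5
-30 83 40 23.1
-30 80 40 22.0
-30 77 40 21.2
-27 74 40 17.9
-24 71 40 14.9
-21 68 40 11.9
-18 65 40 9.8
-15 62 40 9.1
-12 59 40 8.6
-9 59 40 7.0
-6 59 40 6.3
-3 59 40 6.3
0 59 40 6.3
3 56 35 7.5
6 56 30 5.7
9 53 25 4.4
12 50 20 3.7
12 47 15 4.3
12 44 10 4.7
9 41 5 7.9
9 38 0 8.0
9 35 0 8.0
9 32 0 7.0
9 29 0 4.0
9 26 0 1.0
```

Emit:
drive_tool([
  {"linear": [0, 0, -0.02], "dr": [0, 0, 0]},
  {"linear": [0, 0, -0.04], "dr": [0, 0, 0]},
  {"linear": [0, 0, -0.04], "dr": [0, 0, 0]},
  {"linear": [0, 0, -0.04], "dr": [0, 0, 0]},
  {"linear": [0, 0, -0.04], "dr": [0, 0, 0]},
  {"linear": [0, 0, -0.02], "dr": [0, 0, 0]},
])

```text
time_s: 4.65
position: [0.5278, -0.131, 0.216]
eef_rot: [179.9, -0.0, 73.5]
force: [0.0, 0.4, -2.0]
grip_width: 0.0159
gripper_force: 40.0
```

Emit:
drive_tool([
  {"linear": [0.0385, -0.0082, 0], "dr": [0, 0, 0]},
  {"linear": [0.0385, -0.0082, 0], "dr": [0, 0, 0]},
  {"linear": [0.0385, -0.0082, 0], "dr": [0, 0, 0]},
  {"linear": [0.0385, -0.0082, 0], "dr": [0, 0, 0]},
  {"linear": [0.0385, -0.0082, 0], "dr": [0, 0, 0]},
  {"linear": [0, 0, 0], "dr": [0.1745, 0, 0]},
  {"linear": [0, 0, 0], "dr": [0.1745, 0, 0]},
  {"linear": [0, 0, 0], "dr": [0.1745, 0, 0]},
  {"linear": [0, 0, 0], "dr": [0.1745, 0, 0]},
  {"linear": [0, 0, 0], "dr": [0, 0, 0]},
])

```text
time_s: 5.9
position: [0.543, 0.0648, 0.2118]
eef_rot: [-139.9, 0.1, 73.5]
force: [-1.2, 0.7, -2.6]
grip_width: 0.0158
gripper_force: 40.0
```

```bash
cat > look.py <<'E'
from h import *
import sys
st=bot.observe(); T=Ro.from_euler('xyz',st["eef_rot"],degrees=True).as_matrix()
print(st["time_s"],st["position"],st["eef_rot"],st["qpos"].round(1))
# link frame in tool: x=-ty, y=-tx, z=-tz
R=T@np.array([[0,-1,0],[-1,0,0],[0,0,-1.]]); o=st["position"]-R@[.084,0,.014]
print("eye",o,"tilt",np.degrees(np.arcsin(R[2,0])))
out=[]
for n,(x0,y0,x1,y1) in(("side",(200,120,400,320)),("top",(200,150,400,300))):
    im=bot.get_image(n)[:,:,::-1].copy(); C=cam(n); cv2.imwrite(f"pics/{n}{sys.argv[1]}raw.png",im)
    im=cv2.resize(im,None,fx=3,fy=3,interpolation=cv2.INTER_CUBIC)
    def dr(P,col): cv2.polylines(im,[np.int32(proj(C,P)*3+1)],True,col,1)
    L=lambda P:np.array(P)*.001@R.T+o
    for z,cl in((0,(255,0,0)),(5,(255,255,0))): dr(L([(-22,-30,z),(-10,-42,z),(10,-42,z),(22,-30,z),(22,30,z),(10,42,z),(-10,42,z),(-22,30,z)]),cl)
    dr(L([(76,-22,51),(92,-22,51),(92,22,51),(76,22,51)]),(255,0,0))
    a=np.linspace(0,6.28,40)
    for r,z in((26,57),(65,25)): dr(np.c_[.5675+r*.001*np.cos(a),.058+r*.001*np.sin(a),0*a+z*.001],(255,255,255))
    out.append(im[y0*3:y1*3,x0*3:x1*3])
h=min(o.shape[0] for o in out); 
cv2.imwrite(f"pics/look{sys.argv[1]}.png",cv2.resize(np.hstack([cv2.resize(o,(600,600*o.shape[0]//o.shape[1]))[:450] if o.shape[0]<600 else cv2.resize(o,(450,450)) for o in out]),(800,343)) if len(sys.argv)<3 else cv2.resize(out[int(sys.argv[2])],(600,600 if int(sys.argv[2])==0 else 450)))
E
python3 look.py A 0
```

```text
5.9 [0.54298925 0.06479643 0.21176452] [-1.39860663e+02  6.08866095e-02  7.34618560e+01] [-0.6 26.8 99.7 10.2 92.5 12.8]
eye [0.59587755 0.04902    0.14691137] tilt 40.139309659486656
```

View pics/lookA.png

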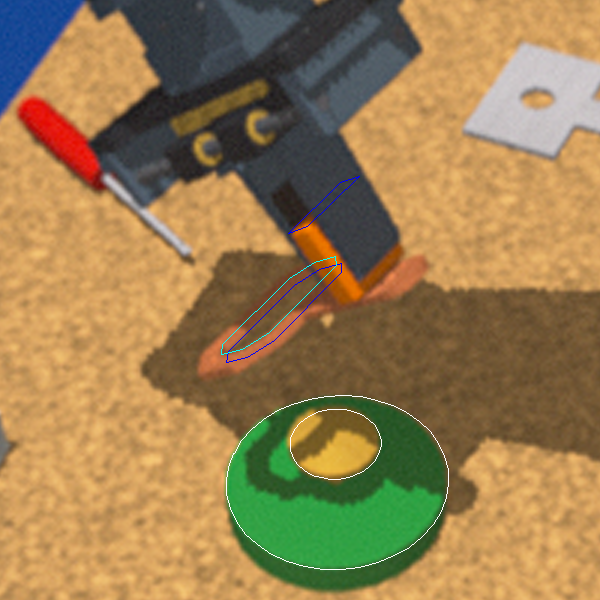

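Run:
```python
import cv2,numpy as np
a=cv2.imread("pics/sideAraw.png")[180:240,255:355]; b=cv2.imread("pics/topAraw.png")[180:260,215:315]
cv2.imwrite("pics/cropA.png",np.vstack([cv2.resize(a,(500,300),interpolation=cv2.INTER_CUBIC),cv2.resize(b,(500,300),interpolation=cv2.INTER_CUBIC)]) )
```

```text
(no output)
```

View pics/cropA.png

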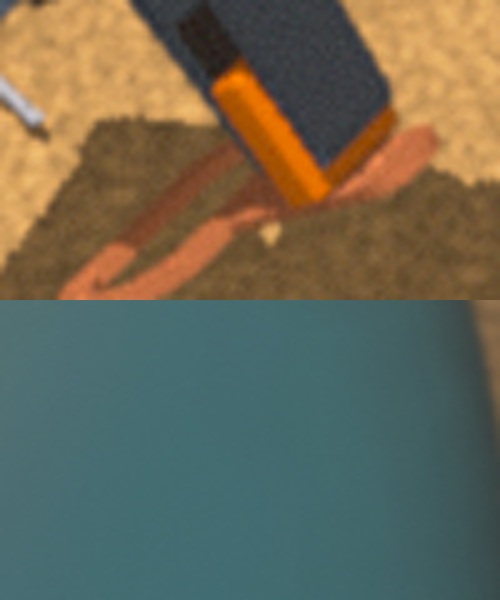

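The side crop shows the tilted link still held, with its hole a little lower than predicted. I'll check from the wrist camera, which is closer.

```bash
cat > wl.py <<'E'
from h import *
import sys
st=bot.observe(); im=bot.get_image("wrist")[:,:,::-1].copy(); C=cam("wrist",st); cv2.imwrite(f"pics/w{sys.argv[1]}raw.png",im)
T=Ro.from_euler('xyz',st["eef_rot"],degrees=True).as_matrix()
R=T@np.array([[0,-1,0],[-1,0,0],[0,0,-1.]]); o=st["position"]-R@[.084,0,.014]
def dr(P,col): cv2.polylines(im,[np.int32(proj(C,P))],True,col,1)
L=lambda P:np.array(P)*.001@R.T+o
z=5
dr(L([(-22,-30,z),(-10,-42,z),(10,-42,z),(22,-30,z),(22,30,z),(10,42,z),(-10,42,z),(-22,30,z)]),(255,0,0))
dr(L([(76,-22,51),(92,-22,51),(92,22,51),(76,22,51)]),(255,0,0))
a=np.linspace(0,6.28,40)
dr(np.c_[.5675+.026*np.cos(a),.058+.026*np.sin(a),0*a+.057],(255,255,255))
cv2.imwrite(f"pics/w{sys.argv[1]}.png",im)
E
python3 wl.py B
```

```text
(no output)
```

View pics/wB.png

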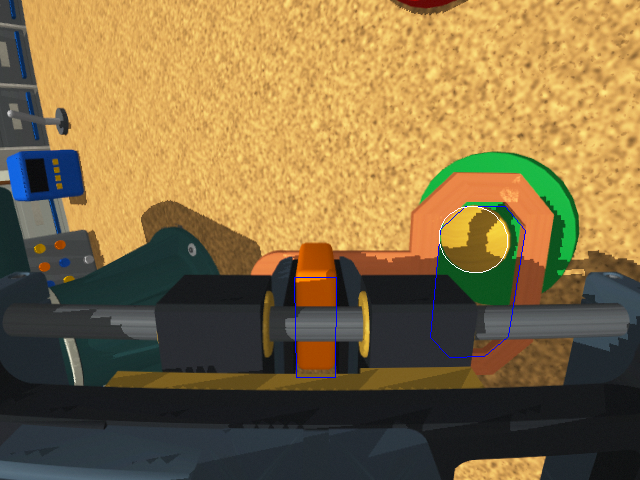

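The overlay fits well here. The cap circle falls on the cap (474,239), the hole edges are within a few pixels (columns 438 and 525, top row 205), and the grip's top face matches. I'll check it numerically for slip in depth or tilt.

Run:
```python
from h import *
from scipy.optimize import least_squares
im=cv2.imread("pics/wBraw.png"); st=bot.observe(); C=cam("wrist",st)
hsv=cv2.cvtColor(im,cv2.COLOR_BGR2HSV).astype(int)
for r in (215,230,245): print(r,[tuple(hsv[r,c]) for c in (425,540)])
m=(hsv[...,0]<13)&(hsv[...,1]>110)
def tr(v): return (np.flatnonzero(np.diff(v.astype(int)))+.5)
for r in (215,222,230,238,246): print("row",r,[x for x in tr(m[r]) if x>380])
for c in (450,470,490,505): print("col",c,[x for x in tr(m[:,c]) if 150<x<260])
T=Ro.from_euler('xyz',st["eef_rot"],degrees=True).as_matrix()
R=T@np.array([[0,-1,0],[-1,0,0],[0,0,-1.]])
o=st["position"]-R@[.084,0,.014]
L=lambda P:np.array(P)*.001@R.T+o
for nm,x in(("outerR",-36),("innerR",-22),("innerL",22),("outerL",36)): print(nm,proj(C,L([(x,-20,5),(x,-30,5),(x,-20,0)])).round(1).tolist())
print("top",proj(C,L([(0,-56,5),(0,-42,5),(0,-42,0)])).round(1).tolist())
```

```text
215 [(np.int64(11), np.int64(174), np.int64(233)), (np.int64(11), np.int64(174), np.int64(233))]
230 [(np.int64(11), np.int64(175), np.int64(233)), (np.int64(12), np.int64(177), np.int64(236))]
245 [(np.int64(11), np.int64(177), np.int64(233)), (np.int64(12), np.int64(178), np.int64(233))]
row 215 [np.float64(410.5), np.float64(450.5), np.float64(513.5), np.float64(552.5)]
row 222 [np.float64(410.5), np.float64(442.5), np.float64(520.5), np.float64(552.5)]
row 230 [np.float64(409.5), np.float64(439.5), np.float64(520.5), np.float64(550.5)]
row 238 [np.float64(409.5), np.float64(438.5), np.float64(519.5), np.float64(549.5)]
row 246 [np.float64(408.5), np.float64(438.5), np.float64(518.5), np.float64(547.5)]
col 450 [np.float64(175.5), np.float64(215.5)]
col 470 [np.float64(172.5), np.float64(200.5)]
col 490 [np.float64(172.5), np.float64(201.5)]
col 505 [np.float64(172.5), np.float64(194.5), np.float64(201.5), np.float64(203.5)]
outerR [[548.1, 249.0], [551.1, 230.1], [542.6, 246.4]]
innerR [[522.3, 249.0], [525.0, 230.0], [517.4, 246.4]]
innerL [[438.4, 249.2], [440.1, 229.9], [435.4, 246.5]]
outerL [[411.0, 249.2], [412.3, 229.9], [408.6, 246.5]]
top [[488.6, 177.8], [485.6, 206.3], [481.3, 204.7]]
```

The link sits in the hand as assumed: columns are within 1–2 px, with about 2.5 mm of sideways offset. Next I'll work out the hooking steps.

Run:
```python
from plan import *
for t in range(40,-1,-5):
    b=max(((clear(u,z,t),u,z) for u in range(-4,16) for z in range(34,66)),key=lambda a:a[0]); print(t,b)
W=[(-30,147,40),(-30,80,40),(-15,62,40),(-10,60,40),(0,59,40),(3,57,35),(6,55,30),(9,53,25),(11,50,20),(12,47,15),(11,44,10),(10,41,5),(9,38,0),(9,28,0)]
def tcp(w): 
    t=np.radians(w[2]);c,s=np.cos(t),np.sin(t); return np.array([w[0]+84*c-14*s,w[1]+84*s+14*c]),c,s
for a,b in zip(W,W[1:]):
    (p,c,s),(q,_,_)=tcp(a),tcp(b); d=q-p
    mid=min(clear(*(np.array(a)*(1-f)+np.array(b)*f)) for f in(.25,.5,.75,1))
    print(b,"ty %.1f tz %.1f"%(-(d[0]*c+d[1]*s),-(-d[0]*s+d[1]*c)),"dr",b[2]-a[2],"clr %.1f"%mid)
```

```text
40 (np.float64(8.31110519750898), 2, 57)
35 (np.float64(8.522921378278056), 4, 55)
30 (np.float64(6.669872981077809), 1, 55)
25 (np.float64(5.20631901765844), 9, 54)
20 (np.float64(4.82598004923517), 10, 53)
15 (np.float64(5.682514376309253), 10, 40)
10 (np.float64(7.74866560399051), 8, 39)
5 (np.float64(9.862393261084307), 2, 38)
0 (np.float64(12.0), -4, 37)
(-30, 80, 40) ty 43.1 tz 51.3 dr 0 clr 22.0
(-15, 62, 40) ty 0.1 tz 23.4 dr 0 clr 9.1
(-10, 60, 40) ty -2.5 tz 4.7 dr 0 clr 6.7
(0, 59, 40) ty -7.0 tz 7.2 dr 0 clr 5.8
(3, 57, 35) ty -1.9 tz 10.8 dr -5 clr 6.4
(6, 55, 30) ty -2.2 tz 10.7 dr -5 clr 6.6
(9, 53, 25) ty -2.5 tz 10.6 dr -5 clr 4.4
(11, 50, 20) ty -1.4 tz 10.9 dr -5 clr 4.2
(12, 47, 15) ty -0.8 tz 10.5 dr -5 clr 4.3
(11, 44, 10) ty 0.8 tz 10.0 dr -5 clr 4.6
(10, 41, 5) ty 0.6 tz 10.2 dr -5 clr 6.0
(9, 38, 0) ty 0.4 tz 10.3 dr -5 clr 7.2
(9, 28, 0) ty -0.0 tz 10.0 dr 0 clr 3.0
```

Emit:
drive_tool([
  {"linear": [-0.002, 0.0108, 0.0128], "dr": [0, 0, 0]},
  {"linear": [0, 0.0108, 0.0128], "dr": [0, 0, 0]},
  {"linear": [0, 0.0108, 0.0128], "dr": [0, 0, 0]},
  {"linear": [0, 0.0107, 0.0129], "dr": [0, 0, 0]},
  {"linear": [0, 0, 0.0078], "dr": [0, 0, 0]},
  {"linear": [0, 0, 0.0078], "dr": [0, 0, 0]},
  {"linear": [0, 0, 0.0078], "dr": [0, 0, 0]},
  {"linear": [0, 0, 0], "dr": [0, 0, 0]},
  {"linear": [0, 0, 0], "dr": [0, 0, 0]},
])

```text
time_s: 7.18
position: [0.5282, 0.0676, 0.1293]
eef_rot: [-140.0, -0.0, 73.5]
force: [-0.1, -0.4, -2.7]
grip_width: 0.0159
gripper_force: 40.0
```

```bash
cat > uz.py <<'E'
from h import *
st=bot.observe(); T=Ro.from_euler('xyz',st["eef_rot"],degrees=True).as_matrix()
R=T@np.array([[0,-1,0],[-1,0,0],[0,0,-1.]]); o=st["position"]-R@[.084,.0025,.014]
h=np.array([-.9588,.284]);n=np.array([.284,.9588]); d=o[:2]-[.5675,.058]
print("t",st["time_s"],"u",h@d*1e3,"lat",n@d*1e3,"z",o[2]*1e3,"tilt",np.degrees(np.arcsin(R[2,0])),st["force"],st["qpos"].round(0))
E
python3 uz.py; python3 look.py C 0
```

```text
t 7.175 u -14.952807781367541 lat 0.5675704170730943 z 64.64583464944374 tilt 39.958195123707625 [-0.08410776 -0.41421891 -2.72858054] [ -0.  32. 103.  10.  85.  11.]
7.175 [0.52816808 0.06761233 0.12932378] [-1.40041804e+02 -9.93261579e-03  7.35112518e+01] [ -0.4  31.8 102.5  10.3  84.7  11.5]
eye [0.58128905 0.05190023 0.0646454 ] tilt 39.958195123707625
```

View pics/lookC.png

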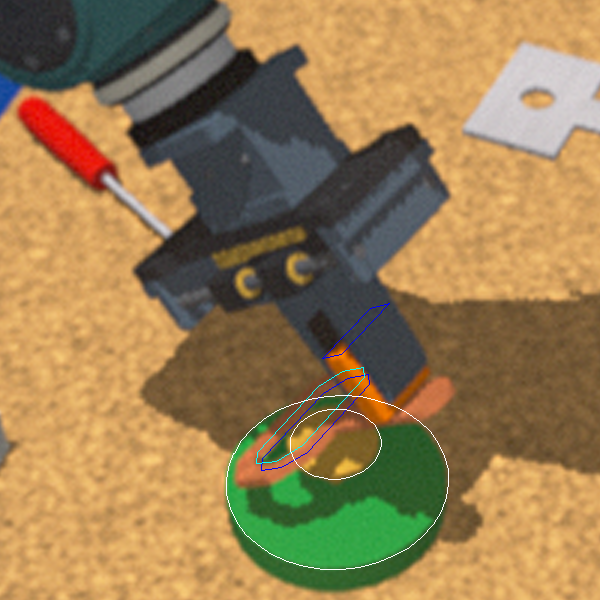

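```bash
cat > fit.py <<'E'
from h import *
from scipy.optimize import minimize
im=cv2.imread("pics/sideAraw.png");C=cam("side");K=4
hsv=cv2.cvtColor(im,cv2.COLOR_BGR2HSV).astype(int)
roi=np.zeros(im.shape[:2],bool);roi[185:255,255:350]=1
cop=roi&(hsv[...,0]<13)&(hsv[...,1]>120)&(hsv[...,2]>70)
dark=roi&(hsv[...,2]<100)&((hsv[...,0]>80)|(hsv[...,1]<90))
print(cop.sum(),dark.sum())
T=Ro.from_euler('xyz',[-139.86,.06,73.46],degrees=True).as_matrix(); P0=np.array([.54299,.0648,.21176])
B=np.array([[0,-1,0],[-1,0,0],[0,0,-1.]])
oc=lambda a,b,c,z:[(-a,-b+c,z),(-a+c,-b,z),(a-c,-b,z),(a,-b+c,z),(a,b-c,z),(a-c,b,z),(-a+c,b,z),(-a,b-c,z)]
def rend(p):  # rx,ry,rz deg about grasp, shifts mm (link axes)
    R=T@B@Ro.from_euler('xyz',p[:3],degrees=True).as_matrix(); o=P0+T@B@(np.array(p[3:])*.001)-R@[.084,.0025,.014]
    m=np.zeros((480*K,640*K),np.uint8)
    pj=lambda Q:np.int32((proj(C,np.array(Q)*.001@R.T+o)+.5)*K)
    for z in(0,5):
        a=np.zeros_like(m);cv2.fillPoly(a,[pj(oc(36,56,18,z))],1);cv2.fillPoly(a,[pj(oc(22,42,12,z))],0)
        cv2.fillPoly(a,[pj([(36,-12,z),(106,-12,z),(118,0,z),(106,12,z),(36,12,z)])],1);m|=a
    g=cv2.convexHull(pj([(x,y,z) for x in(76,92) for y in(-22,22) for z in(5,51)]));cv2.fillPoly(m,[g],1)
    return cv2.resize(m.astype(np.float32),(640,480),interpolation=cv2.INTER_AREA)
ok=roi&~cv2.dilate(dark.astype(np.uint8),np.ones((3,3))).astype(bool)
f=lambda p:np.abs(rend(p)-cop)[ok].sum()
print("nominal",f([0]*6))
for mask,nm in(([0,0,0,1,1,1],"trans"),([1,1,1,0,0,0],"rot"),([1,1,1,1,1,1],"all")):
    k=np.flatnonzero(mask)
    def F(v): p=np.zeros(6);p[k]=v;return f(p)
    s=np.vstack([np.zeros(len(k)),np.eye(len(k))*4]); r=minimize(F,np.zeros(len(k)),method="Nelder-Mead",options=dict(initial_simplex=s,maxiter=500)); print(nm,r.x.round(1),r.fun)
vis=np.dstack([cop*255,rend([0]*6)*255,dark*255]).astype(np.uint8)[180:260,250:355]; cv2.imwrite("pics/fit.png",cv2.resize(vis,None,fx=5,fy=5,interpolation=0))
E
python3 fit.py
```

```text
847 677
nominal 467.8125
trans [0.6 1.8 0.1] 442.3125
rot [-0.5  0.1 -1.9] 433.625
all [ 0.1  0.1 -0.9  1.4  0.5  0.3] 429.875
```

View pics/fit.png

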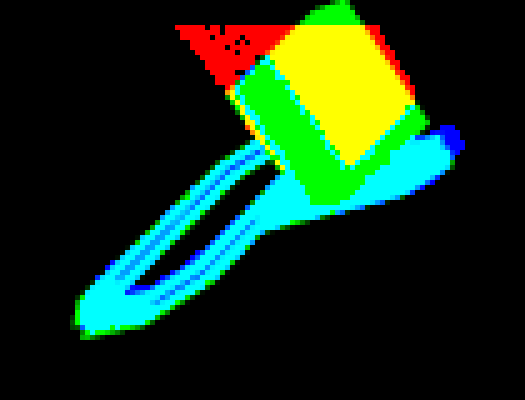

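The silhouette fit agrees with the assumed pose to under a millimetre and half a degree. I'll slide the far rail under the cap.

Emit:
drive_tool([
  {"linear": [0, -0.0009, 0.0067], "dr": [0, 0, 0]},
  {"linear": [0, -0.0035, 0.0036], "dr": [0, 0, 0]},
  {"linear": [0, -0.0035, 0.0036], "dr": [0, 0, 0]},
  {"linear": [0, 0, 0], "dr": [0, 0, 0]},
  {"linear": [0, 0, 0], "dr": [0, 0, 0]},
])

```text
time_s: 7.9
position: [0.5137, 0.0719, 0.1236]
eef_rot: [-140.0, -0.0, 73.5]
force: [0.4, -0.3, -2.3]
grip_width: 0.0157
gripper_force: 40.0
```

```bash
python3 uz.py
```

```text
t 7.9 u 0.15089010157452512 lat 0.5214119028912552 z 58.87660603032169 tilt 39.97221709603036 [ 0.42459026 -0.32687701 -2.34984052] [ -0.  31. 104.  11.  83.  12.]
```

No contact force, and the link is on plan. I'll swing the grip side down to 20° first.

Emit:
drive_tool([
  {"linear": [0, -0.0019, 0.0108], "dr": [-0.0873, 0, 0]},
  {"linear": [0, -0.0022, 0.0107], "dr": [-0.0873, 0, 0]},
  {"linear": [0, -0.0025, 0.0106], "dr": [-0.0873, 0, 0]},
  {"linear": [0, -0.0014, 0.0109], "dr": [-0.0873, 0, 0]},
  {"linear": [0, 0, 0], "dr": [0, 0, 0]},
  {"linear": [0, 0, 0], "dr": [0, 0, 0]},
])

```text
time_s: 8.65
position: [0.4858, 0.0803, 0.0921]
eef_rot: [-160.0, -0.0, 73.5]
force: [1.0, -0.3, -2.4]
grip_width: 0.0157
gripper_force: 40.0
```

```bash
python3 uz.py
```

```text
t 8.65 u 10.549338361820439 lat 0.6535267080510757 z 50.14889136386231 tilt 20.03672171977969 [ 1.02226465 -0.2617689  -2.38694539] [  3.  22. 116.   8.  60.  15.]
```

Emit:
drive_tool([
  {"linear": [0, -0.001, 0.0105], "dr": [-0.0873, 0, 0]},
  {"linear": [0, 0.0008, 0.01], "dr": [-0.0873, 0, 0]},
  {"linear": [0, 0.0006, 0.0102], "dr": [-0.0873, 0, 0]},
  {"linear": [0, 0.0004, 0.0103], "dr": [-0.0873, 0, 0]},
  {"linear": [0, 0, 0], "dr": [0, 0, 0]},
  {"linear": [0, 0, 0], "dr": [0, 0, 0]},
])

```text
time_s: 9.4
position: [0.4784, 0.0825, 0.0523]
eef_rot: [-179.9, -0.0, 73.5]
force: [0.2, 0.3, -2.2]
grip_width: 0.0159
gripper_force: 40.0
```

```bash
python3 uz.py
```

```text
t 9.4 u 8.414186523550187 lat 0.7062117061123847 z 38.167038567624715 tilt 0.06325412442253371 [ 0.19812508  0.26310196 -2.22984825] [  7.  18. 127.   0.  35.  23.]
```

Emit:
drive_tool([
  {"linear": [0, 0.005, 0], "dr": [0, 0, 0]},
  {"linear": [0, 0.005, 0], "dr": [0, 0, 0]},
  {"linear": [0, 0, 0.005], "dr": [0, 0, 0]},
  {"linear": [0, 0, 0.004], "dr": [0, 0, 0]},
  {"linear": [0, 0, 0.002], "dr": [0, 0, 0]},
  {"linear": [0, 0, 0.001], "dr": [0, 0, 0]},
  {"linear": [0, 0, 0.001], "dr": [0, 0, 0]},
  {"linear": [0, 0, 0], "dr": [0, 0, 0]},
])

```text
time_s: 10.4
position: [0.4868, 0.0798, 0.0393]
eef_rot: [180.0, 0.0, 73.5]
force: [-6.8, -0.5, 11.8]
grip_width: 0.0161
gripper_force: 40.0
```

```bash
python3 uz.py
```

```text
t 10.4 u -0.4864765147344666 lat 0.47309598609472886 z 25.338161264499558 tilt -0.0017864656285541901 [-6.75275944 -0.49331392 11.80926328] [  7.  21. 126.  -0.  34.  23.]
```

It has touched down (z 25.3 mm, 12 N upward). I'll open only partly, to stay clear of the cap, then rise.

Emit:
drive_tool([
  {"linear": [0, 0, 0], "dr": [0, 0, 0]},
  {"linear": [0, 0, 0], "dr": [0, 0, 0]},
  {"linear": [0, 0, 0], "dr": [0, 0, 0]},
  {"linear": [0, 0, 0], "dr": [0, 0, 0]},
], jaw=0.2)

```text
time_s: 10.9
position: [0.487, 0.0797, 0.0388]
eef_rot: [180.0, -0.0, 73.5]
force: [0.2, -0.5, -0.4]
grip_width: 0.0363
gripper_force: 0.0
```

Emit:
drive_tool([
  {"linear": [0, 0, -0.01], "dr": [0, 0, 0]},
  {"linear": [0, 0, -0.02], "dr": [0, 0, 0]},
  {"linear": [0, 0, -0.03], "dr": [0, 0, 0]},
  {"linear": [0, 0, -0.04], "dr": [0, 0, 0]},
  {"linear": [0, 0, -0.04], "dr": [0, 0, 0]},
  {"linear": [0, 0, -0.04], "dr": [0, 0, 0]},
  {"linear": [0, 0, 0], "dr": [0, 0, 0]},
])

```text
time_s: 11.78
position: [0.4885, 0.0799, 0.2223]
eef_rot: [179.7, -0.1, 73.5]
force: [-0.2, 0.1, 0.1]
grip_width: 0.0364
gripper_force: 0.0
```

Run:
```python
from h import *
a=bot.get_image("wrist")[:,:,::-1]; b=bot.get_image("side")[:,:,::-1]
cv2.imwrite("pics/end.png",np.vstack([cv2.resize(a[:320],(600,300)),cv2.resize(b[200:350,220:520],(600,300))]))
```

```text
(no output)
```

View pics/end.png

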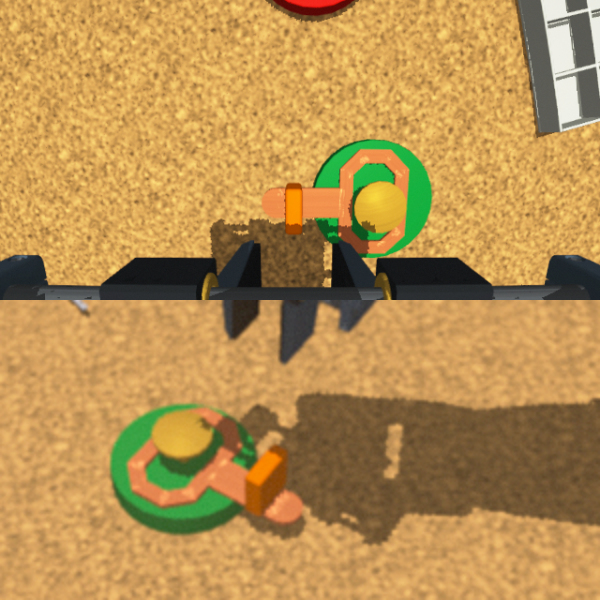

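The copper eye lies flat on the green base around the neck, with the cap above it at (380,207). The gripper is clear, so I'm handing in.

```bash
python3 -c "
from workcell import bot
print(bot.hand_in())"
```

```text
the job is handed in; nothing more can be done
None
```

The copper link lies flat on the green base under the brass cap and is released, the steel link was never touched, and the job is handed in at about 12 s on the robot's clock (no verdict came back).

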